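# Shut the mini-centrifuge lid past its catch and start the run

### The job

Under the wire shelf stands a small white bench centrifuge with its clear lid ajar. Press the lid shut until it snaps fully home and stays down by itself, then press the round start button on its sloping front panel right in and let it go. Do not force the machine, do not bump the shelf, and leave the things standing around it where they are.

Things in the scene. Friction and masses are not known exactly. Their poses are not given: they have to be found in the camera images.
- mini_lid (a joint): Angle in rad of the lid, hinged along its far edge: 0 = fully shut, larger = more open (stop at 0.75). Stiff hinge: it stays where it is left. About 0.05 rad before shut a nose under its front edge meets a sprung catch: some 8 to 16 N at the lip takes it over, then the catch snaps and holds it shut. Short of that it stays a little open.
- lid_lip (a point): Middle of the top face of the grey thumb lip at the lid's front edge (moves with the lid). The lip is 24 mm deep, 70 mm wide, 8 mm thick; the point lies 9 mm behind its foremost edge. x axis from the lip towards the hinge, z out of the lid's top face. With the lid shut the face is level, 86 mm above the worktop.
- lid_hinge (a point): Middle of the lid's hinge line, at the back of the housing, 65.5 mm above the worktop; x axis pointing away from the front of the machine, y axis along the hinge. The lip point lies 165 mm in front of it and, with the lid shut, 20.5 mm higher.
- mini_housing: White housing of the small centrifuge, 150 x 140 mm, 78 mm high, with a control panel in front that reaches 50 mm farther forward and slopes at 40 degrees (facing forward and up). Origin on the worktop under its centre, x axis to the back, y to its left. On soft rubber feet: sinks up to 10 mm when pressed (about 2 N per mm) and comes up when let go. Cannot be shifted.
- start_button_top (a point): Centre of the top of the round start button, 24 mm across, on the right half of the sloping panel. Its own z axis points out of the panel, forward and up, 40 degrees from vertical; it is pressed against that direction.
- start_button (a joint): Travel of the start button in m: 0 = out, 0.005 = fully in. A spring brings it back; fully in takes 5 N. It counts as pressed from 0.003.
- wire_shelf: Fixed steel wire shelf bridging the centrifuge, bottles on top. Origin on the worktop about under the centrifuge's centre, x axis to the back. 360 mm wide, underside 280 mm up; reaches from 105 mm in front of the origin to 85 mm behind, overhanging the lid's lip: an upright gripper strikes its front edge, so lean the tool back towards the robot 30 to 45 degrees. Thin legs 174 mm left and right.
- beaker: Bystander: loose empty glass beaker, 58 mm across, 60 mm high, left of the shelf; origin under its centre. Leave alone.
- bench_timer: Bystander: loose bench timer, 70 x 62 x 20 mm, right of the shelf; origin under its centre. Leave alone.
- tape: Bystander: loose roll of label tape lying flat, 60 mm across, 19 mm high, right of the shelf; origin under its centre. Leave alone.

How it is judged:
On the way, in this order (a step that is already met when the one before it is completed fails the run):
1. the lid is pressed fully shut, past its catch (value of joint mini_lid below 0.012 rad), for 0.2 s.
2. the start button is pressed with the lid shut (value of joint start_button above 0.003 m and value of joint mini_lid below 0.012 rad), for 0.05 s.
3. the start button is let go again (value of joint start_button below 0.0015 m), for 0.2 s.
At the end, for the whole second after the job is handed in: The lid stays shut by itself (angle below 0.012 rad) after the start button has been pressed (3 mm) and let go (below 1.5 mm) with the lid shut; the beaker, the timer and the tape roll stand within 20 mm of where they were (value of joint mini_lid below 0.012 rad and value of joint start_button below 0.0015 m and distance of each of beaker, bench_timer, tape from where it was at the start of the episode below 0.02 m); the robot touches nothing.
It fails at once if the start button is pressed in while the lid is not shut (value of joint start_button above 0.003 m and value of joint mini_lid above 0.03 rad).
It fails at once if the machine is forced: pushed with more than 40 N (contact force between any of the fingers, the arm and mini_housing above 40 N).
It fails at once if the shelf is struck with more than 15 N (contact force between any of the fingers, the arm and wire_shelf above 15 N).
It fails at once if a bystander is pushed away by more than 20 mm (distance of any of beaker, bench_timer, tape from where it was at the start of the episode above 0.02 m).
It also fails if it takes over 45 s, if anything falls off the work surface, if the arm or the gripper's body presses on something with over 40 N, if the wrist force passes 120 N, or if a joint passes its speed limit or range.

### The arm

A 6-joint arm with a two-finger parallel gripper is mounted at the origin on a cart in front of the work surface, level with it; the furniture and walls round the work are solid. World frame = base frame: x ahead of the robot, y to its left, z up, the work surface at z = 0. Lengths are in m, angles in rad, forces in N, time in s.
With the tool pointing down it reaches from about 0.25 to 0.775 m from the base axis. Payload 8.9 kg.
Tool frame: the origin (TCP) lies where the fingers leave the gripper's body, on its centre line; the fingertips stand 73 mm ahead of it and the grasp point (between the pads) lies 54 mm ahead of it; z points along the fingers, y is the line along which they close (so a half turn about z gives the same grasp; the last joint's range is limited). The gripper opens to 85 mm and grips with 20 to 120 N. Pads are 22 mm wide; open, the fingers measure 114 mm over their backs; the gripper's body (76 mm by 85 mm) begins 54 mm behind the grasp point. The pads swing forward as they close: fully open they stand 13 mm farther back than shut.
Start: joints at [-1.431, 0.291, -0.153, 1.127, 0, 1.431], TCP at [0.144, -0.505, 0.304] pointing down, gripper open.
Joint ranges: [-2.52, 2.52], [-0.91, 1.74], [-1.3, 1.37], [-1.96, 2.02], [-1.52, 1.47], [-3.14, 3.14]. Speed limits (rad/s): [2.22, 2.22, 2.79, 3.14, 3.14, 3.14].

### API

Orientations are given as a unit quaternion [x, y, z, w].
In Python, from cell import robot gives the robot as it stands. The module is installed in compiled form; this text tells all that it offers.
- The arm moves only by the tool jog_arm, never from a script. Its argument "deltas" is a list that holds one entry, the list of rows, each a list of 7 numbers: the opening, from 0 (shut) to 1 (fully open), then the shift along the tool's x, y, z in mm, then the turn, a rotation vector about the tool's x, y, z in degrees. In form: [[[grip, x, y, z, ax, ay, az], ...]]. A call has 1 to 5 rows; each row shifts and turns the commanded pose from where the row before left it, along the tool's axes as they then stand; what a row does not reach is not made up. A row lasts 1/8 s, in which the tool goes at most 62.5 mm and 10.7 degrees, less where a joint would pass 70% of its speed; a pose out of reach is approached as far as the arm can. A call with a gripper value outside its range is refused whole. The fingers move at their own pace and stop on an object; "newtons" is the grip in N (left out, the last holds). Time passes only in rows, so rows that do not move let the fingers close. It gives the time, the measured TCP pose, the force, the opening and the grip force at its end, in the units of the state.
- robot.read_state(): the state, without advancing time (a new reading comes with each control period).
- robot.camera(name): name is "side" or "top"; returns (picture, depth): 420x560x3 uint8, red, green, blue; 420x560 float32, m along the optical axis (not along the pixel's ray), 0 where there is no reading.
- robot.camera_model(name): a dict with "fx", "fy", "cx", "cy" (pixels), "D" ([k1, k2, p1, p2, k3] as OpenCV has them; the pictures are not rectified), "view" (4x4, takes a point from world to camera coordinates). Camera axes: x right, y down, z forward; pixel columns grow to the right and rows downward; lengths in m; the calibration is good to about 2 mm. A picture is of the moment at which its call begins. camera_model takes no time and is no camera call.
- robot.job_done(): hands the job in; it is judged then, once.
The state is a dict: "clock": time; "q": joint angles; "qd": joint speeds; "joint_efforts": joint torques, N m; "position": TCP position; "ee_rot": TCP orientation; "contact_force": force on the tool from outside, world axes, zero at the start; "torque": the same for the moment, N m; "opening": opening from 0.0 (shut) to 1.0 (fully open); "gripper_force": force on a finger pad.
Only numpy, scipy, OpenCV 4.12 (cv2) and the standard library are available. Lean on these libraries where they do the work, as an engineer would, in place of code of your own. Each camera call takes 0.05 s, during which the arm holds its last target. There are 200 camera calls.

## Working session

There is one attempt and no reset: what is moved stays moved. The work goes in short steps, Python scripts to look and compute and a tool call to move; the robot and the scene stay as the last step left them, time stands still between calls to the robot, and variables do not carry over. Pictures are saved under pics/ and viewed, at most 10 in all, crops included, and the job is handed in when it is done.

Besides the shell and the picture viewer there is one more tool, called after ">>>" by a JSON object that holds its "api" and its "payload". jog_arm: Moves the arm, as the interface text tells. Its arguments: {"type":"object","properties":{"deltas":{"type":"array"},"newtons":{"type":"number"}},"required":["deltas"]}

```bash
mkdir -p pics; cat > h.py <<'E'
import numpy as np, cv2
from cell import robot
from scipy.spatial.transform import Rotation as R
def cam(n):
    p,d=robot.camera(n); return p,d,robot.camera_model(n)
def world(m,d,u,v):
    K=np.array([[m['fx'],0,m['cx']],[0,m['fy'],m['cy']],[0,0,1]]);D=np.array(m['D'])
    uv=np.stack([np.ravel(u),np.ravel(v)],1).astype(float)
    n=cv2.undistortPoints(uv[:,None],K,D)[:,0]
    z=d[np.ravel(v).astype(int),np.ravel(u).astype(int)][:,None]
    P=np.hstack([n*z,z]); V=np.array(m['view']); return (P-V[:3,3])@V[:3,:3]
def proj(m,P):
    K=np.array([[m['fx'],0,m['cx']],[0,m['fy'],m['cy']],[0,0,1]]);V=np.array(m['view'])
    return cv2.projectPoints(np.atleast_2d(P).astype(float),cv2.Rodrigues(V[:3,:3])[0],V[:3,3],K,np.array(m['D']))[0][:,0]
E
python3 - <<'E'
from h import *
out=[]
for n in("side","top"):
    p,d,m=cam(n); np.savez(f'{n}.npz',p=p,d=d)
    out.append(p); V=np.array(m['view']); print(n,m['fx'],-V[:3,:3].T@V[:3,3],V[2,:3])
    cv2.imwrite(f'pics/{n}.png',cv2.resize(p[...,::-1],(800,600)))
print(robot.read_state())
E
```

```text
side 424.0982474915176 [1.33828617 0.67495055 0.74160197] [-0.65919203 -0.42726069 -0.6188006 ]
top 449.6448142465245 [-0.00824641  0.13669018  0.95700312] [ 0.56575945  0.09077826 -0.81955814]
{'clock': 0.1, 'q': array([-1.43130249e+00,  2.91170631e-01, -1.54019224e-01,  1.12670146e+00,
        8.68333663e-06,  1.43150752e+00]), 'qd': array([ 0.00205244, -0.00062656,  0.00303292, -0.00106228, -0.00034093,
        0.00103296]), 'joint_efforts': array([ 8.25962452e-04, -5.37978458e+01,  3.31917500e+01,  9.20762453e-03,
       -2.43888526e-04,  6.22608269e-06]), 'position': array([ 0.14444249, -0.50443262,  0.30342919]), 'ee_rot': array([ 9.90300601e-01,  1.38940345e-01,  4.28553975e-06, -5.47494972e-04]), 'contact_force': array([-0.34217457, -0.14255286, -0.63428017]), 'torque': array([-0.03662729,  0.02495215,  0.00238039]), 'gripper_force': 0.0, 'opening': 1.0000433659932084}
```

View pics/side.png

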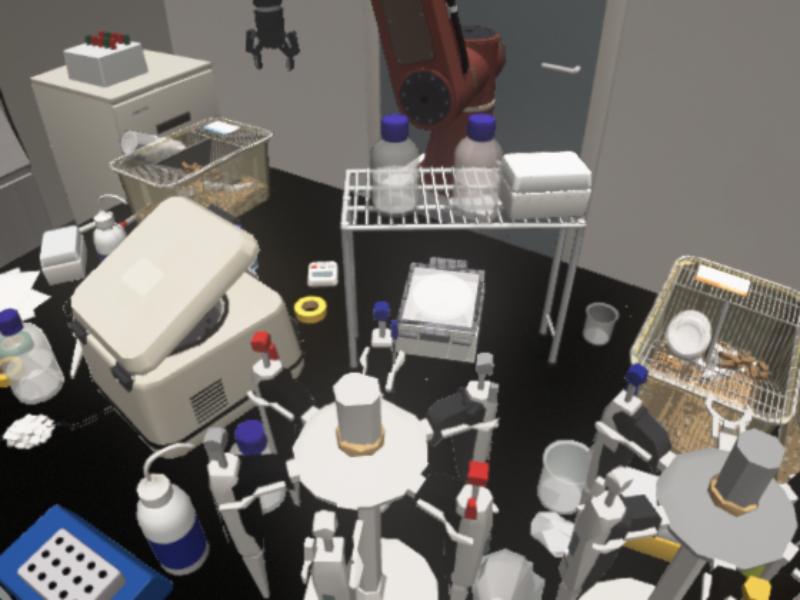

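View pics/top.png

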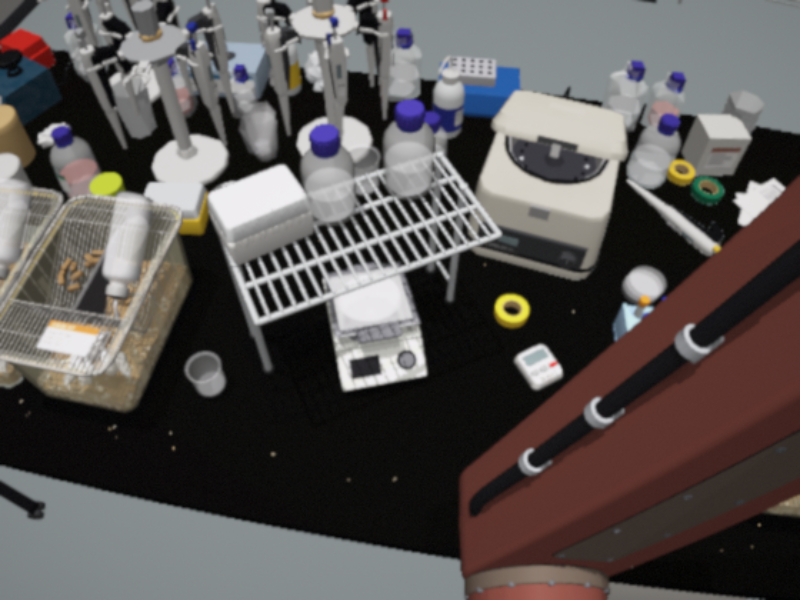

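The top view shows the panel at about (380,362) with the button at (407,359) and the lip near (385,332). The timer is at (540,367), the tape at (512,310) and the beaker at (205,373). Next I'll take a closer crop and depth points.

```bash
python3 - <<'E'
from h import *
t=np.load('top.npz');p,d=t['p'],t['d'];m=robot.camera_model('top')
c=p[180:280,215:315,::-1]
cv2.imwrite('pics/topc.png',cv2.resize(c,(600,600),interpolation=cv2.INTER_CUBIC))
for v in range(184,276,4):
    us=np.arange(226,304,8); W=world(m,d,us,np.full_like(us,v))
    print(v,' '.join('%d,%d,%d'%tuple(np.round(w*1000)) for w in W))
E
```

```text
184 730,402,-1 508,306,291 738,359,-1 740,337,1 745,316,0 748,294,0 523,232,289 758,252,-2 530,202,286 533,187,287
188 717,399,-1 720,377,0 726,357,-2 665,318,81 667,298,83 509,245,291 670,258,88 518,215,287 747,228,-1 748,206,3
192 489,318,288 644,353,84 644,333,88 649,314,87 496,257,292 502,243,287 506,229,286 659,236,90 735,226,-2 738,204,-1
196 634,372,77 630,350,86 632,330,88 485,271,291 491,257,287 494,242,286 644,253,91 644,234,95 719,223,1 724,202,-1
200 675,389,2 615,346,90 473,283,291 479,269,287 616,287,103 622,269,100 624,250,102 633,232,93 705,221,1 711,200,-1
204 663,386,1 463,296,289 469,282,285 602,304,102 603,284,105 604,265,108 611,248,104 622,230,93 694,219,-1 697,198,0
208 452,309,288 460,296,281 584,319,106 587,300,108 591,282,105 593,263,107 596,245,109 608,228,96 680,217,0 685,197,-2
212 638,380,1 577,337,96 575,317,104 575,297,109 577,279,110 583,261,106 585,243,108 594,226,100 669,215,-2 670,195,2
216 625,376,2 565,334,97 560,313,109 564,295,109 564,276,113 566,258,115 574,241,107 582,224,101 584,205,102 660,193,-1
220 614,374,0 550,330,103 554,312,101 550,29
[... 861 characters left out ...]
212,63 527,195,56 563,179,0
252 521,352,-1 524,332,1 494,302,60 497,283,61 502,266,58 507,248,54 511,230,53 509,211,62 519,193,51 553,177,-2
256 511,349,-2 513,329,1 486,300,55 492,283,52 496,265,49 498,246,53 505,229,45 504,210,52 514,192,40 540,175,1
260 499,346,-1 503,327,-1 480,299,47 485,282,45 488,263,46 491,245,45 496,227,43 501,209,40 506,191,37 531,174,-3
264 489,344,-3 492,325,-1 472,298,44 476,280,42 480,262,40 486,244,37 490,226,35 494,208,32 499,190,29 518,172,0
268 480,342,-4 482,323,-2 465,297,37 471,279,33 473,261,34 476,242,35 499,228,-2 501,208,0 506,190,-2 508,171,1
272 466,338,2 471,320,-2 458,296,31 477,282,0 480,263,1 486,245,-4 486,225,3 490,207,1 496,188,-3 498,169,-2
```

View pics/topc.png

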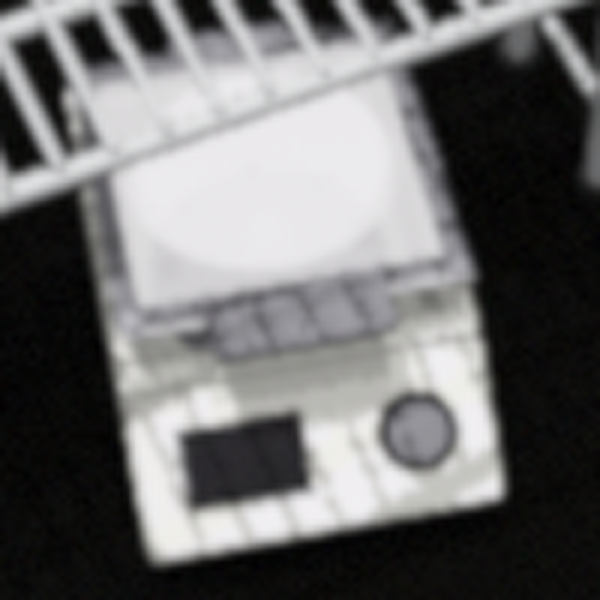

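The crop shows the lip centred at crop (300,318), native about (265,233). The button is at crop (418,432), native about (284.7,252).

```bash
python3 - <<'E'
from h import *
t=np.load('top.npz');p,d=t['p'],t['d'];m=robot.camera_model('top')
vv,uu=np.mgrid[180:276,215:310]; W=world(m,d,uu,vv).reshape(*uu.shape,3)
g=p[180:276,215:310].astype(int); br=g.sum(2)/3
# panel plane by robust PCA
s=(W[...,2]>.03)&(W[...,2]<.068)&(vv>242)&(br>120); s[np.hypot(uu-284.7,vv-252)<8]=0
P=W[s]
for _ in range(5):
    c=P.mean(0);n=np.linalg.svd(P-c)[2][2];n*=np.sign(n[2]);r=(P-c)@n;P=P[abs(r)<.004]
print('panel n',n,'tilt',np.degrees(np.arccos(n[2])),'yaw',np.degrees(np.arctan2(-n[1],-n[0])),len(P),r.std(),c)
# white outline yaw (all housing+panel points on worktop plane -> rectangle)
Q=W[(W[...,2]>.02)&(W[...,2]<.13)&(br>80)].astype(np.float32)
print('rect mm',cv2.minAreaRect(Q[:,:2]*1000))
# button: gray round
b=(np.hypot(uu-284.7,vv-252)<6)
B=W[b&(abs((W-c)@n-.006)<.008)]; print('button',np.median(B,0),'above panel',np.median((B-c)@n))
K=np.array([[m['fx'],0,m['cx']],[0,m['fy'],m['cy']],[0,0,1]])
x=cv2.undistortPoints(np.array([[[284.7,252.]]]),K,np.array(m['D']))[0,0]
V=np.array(m['view']);o=-V[:3,:3].T@V[:3,3];ray=V[:3,:3].T@np.r_[x,1]
for h in(.0,.004,.008): print('btn ray',h,o+ray*(((c+n*h-o)@n)/(ray@n)))
# lip corners in crop coords
lc=np.array([[210,325],[225,362],[395,325],[385,285],[300,320]])/6+[215,180]-.4
x=cv2.undistortPoints(lc[:,None],K,np.array(m['D']))[:,0]
for h in(.105,.111): print('lip',h,[np.round((o+(V[:3,:3].T@np.r_[a,1])*((h-o[2])/(V[:3,:3].T@np.r_[a,1])[2]))*1000).tolist() for a in x])
L=(W[...,2]>.098)&(vv>229)&(vv<240); print('lip z',np.median(W[L],0),np.percentile(W[L][:,2],[10,50,90]))
# side view lip / button
t=np.load('side.npz');m2=robot.camera_model('side')
print(proj(m2,[np.median(W[L],0),np.median(B,0)])*800/560)
# shelf points
vv,uu=np.mgrid[120:300,150:370];S=world(m,d,uu,vv).reshape(-1,3);S=S[(S[:,2]>.27)&(S[:,2]<.297)]
print('shelf',cv2.minAreaRect((S[:,:2]*1000).astype(np.float32)),cv2.boxPoints(cv2.minAreaRect((S[:,:2]*1000).astype(np.float32))))
E
```

```text
panel n [-0.59336159 -0.23267417  0.7705743 ] tilt 39.59451119071175 yaw 21.41157606125338 917 0.0016419866943258104 [0.49764882 0.24878921 0.0480468 ]
rect mm ((601.3494262695312, 243.97015380859375), (233.72207641601562, 215.62933349609375), 21.910099029541016)
button [0.51299001 0.20489416 0.0576444 ] above panel 0.0082296701162608
btn ray 0.0 [0.51722997 0.20552572 0.05006141]
btn ray 0.004 [0.51518269 0.20525753 0.0535949 ]
btn ray 0.008 [0.5131354  0.20498934 0.0571284 ]
lip 0.105 [[518.0, 287.0, 105.0], [503.0, 278.0, 105.0], [530.0, 219.0, 105.0], [548.0, 225.0, 105.0], [526.0, 254.0, 105.0]]
lip 0.111 [[515.0, 286.0, 111.0], [500.0, 277.0, 111.0], [527.0, 218.0, 111.0], [544.0, 225.0, 111.0], [523.0, 253.0, 111.0]]
lip z [0.51891061 0.26713135 0.11005581] [0.10655184 0.11005581 0.11322367]
[[456.27403009 264.52660829]
 [427.85985934 275.29671777]]
shelf ((577.3797607421875, 290.7018737792969), (192.28135681152344, 360.4803466796875), 34.946983337402344) [[395.33008 383.37045]
 [601.8198   87.89104]
 [759.42944 198.0333 ]
 [552.9397  493.5127 ]]
```

>>> {"api": "jog_arm", "payload": {"deltas": [[[0, 30, -40, -2, 0, 0, 0], [0, 30, -40, -2, 0, 0, 0], [0, 30, -40, 0, 0, 0, 0], [0, 30, -40, 0, 0, 0, 0], [0, 30, -40, 0, 0, 0, 0]]], "newtons": 20}}

```text
clock: 0.72
position: [0.2338, -0.2695, 0.3078]
ee_rot: [0.99, 0.139, 0.0, -0.0]
contact_force: [0.9, 0.7, -0.0]
opening: -0.001
gripper_force: 0.0
```

>>> {"api": "jog_arm", "payload": {"deltas": [[[0, 30, -40, 0, 0, 0, 0], [0, 30, -40, 0, 0, 0, 0], [0, 30, -40, 0, 0, 0, 0], [0, 30, -40, 0, 0, 0, 0], [0, 30, -40, 0, 0, 0, 0]]]}}

```text
clock: 1.35
position: [0.323, -0.036, 0.308]
ee_rot: [0.99, 0.139, 0.0, 0.0]
contact_force: [0.8, -0.5, -0.3]
opening: -0.005
gripper_force: 0.0
```

>>> {"api": "jog_arm", "payload": {"deltas": [[[0, 30, -50, 0, 0, 0, 0], [0, 30, -50, 0, 0, 0, 0], [0, 30, -50, 0, 0, 0, 0], [0, 30, -50, 0, 0, 0, 0], [0, 0, 0, 0, 0, 0, -5.5]]]}}

```text
clock: 1.98
position: [0.3838, 0.1895, 0.3074]
ee_rot: [0.982, 0.191, -0.0, -0.001]
contact_force: [-0.9, -0.0, 0.2]
opening: 0.001
gripper_force: 0.0
```

>>> {"api": "jog_arm", "payload": {"deltas": [[[0, 0, 0, 0, 0, 10, 0], [0, 0, 0, 0, 0, 10, 0], [0, 0, 0, 0, 0, 10, 0], [0, 0, 0, 0, 0, 10, 0], [0, 0, 0, 0, 0, 0, 0]]]}}

```text
clock: 2.6
position: [0.38, 0.1853, 0.3048]
ee_rot: [0.924, 0.176, 0.334, -0.064]
contact_force: [-0.9, -0.3, -0.9]
opening: 0.003
gripper_force: 0.0
```

```bash
cat >> h.py <<'E'
# contact edge (rear lower edge of shut fingertips) or tip centre at P -> tool-frame delta mm
def delta(P,ln=.073,ex=0.):
    s=robot.read_state(); r=R.from_quat(s['ee_rot']); 
    tip=s['position']+r.apply([ex,0,ln]); return r.inv().apply(np.array(P)-tip)*1000
E
python3 - <<'E'
from h import *
s=robot.read_state();print(s['position'],R.from_quat(s['ee_rot']).as_matrix().round(3).tolist(),s['contact_force'])
print('lip',delta([.522,.251,.110],.073,-.011),'btn',delta([.513,.205,.0574]))
p,d,m=cam('side')
tip=s['position']+R.from_quat(s['ee_rot']).apply([[0,0,.073],[0,0,.086]])
print(proj(m,tip)*800/560)
cv2.imwrite('pics/s2.png',cv2.resize(p[140:280,230:370,::-1],(600,600),interpolation=cv2.INTER_CUBIC))
E
```

```text
[0.37997841 0.18533619 0.30476796] [[0.716, 0.367, 0.594], [0.281, -0.93, 0.236], [0.639, -0.002, -0.769]] [-0.8662708  -0.29947168 -0.91165922]
lip [  6.70913876  -8.51563815 176.65075419] btn [-57.29054121  31.06226692 200.90736882]
[[454.67557131 167.27354027]
 [453.83281826 174.1473253 ]]
```

View pics/s2.png

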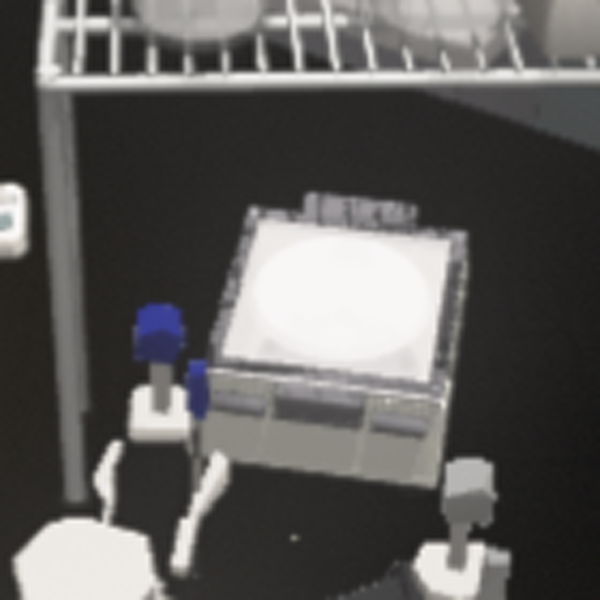

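The side crop shows the lip at (360,210), with the space above it clear of the arm. I'll close in.

>>> {"api": "jog_arm", "payload": {"deltas": [[[0, 2, -2, 30, 0, 0, 0], [0, 2, -2, 30, 0, 0, 0], [0, 2, -2, 30, 0, 0, 0], [0, 1, -2, 30, 0, 0, 0], [0, 0, 0, 20, 0, 0, 0]]]}}

```text
clock: 3.28
position: [0.4725, 0.23, 0.2044]
ee_rot: [0.924, 0.176, 0.335, -0.064]
contact_force: [0.3, -0.2, -0.0]
opening: 0.001
gripper_force: 0.0
```

```bash
python3 - <<'E'
from h import *
p,d,m=cam('side'); s=robot.read_state()
K=np.array([[m['fx'],0,m['cx']],[0,m['fy'],m['cy']],[0,0,1]]);V=np.array(m['view']);o=-V[:3,:3].T@V[:3,3]
x=cv2.undistortPoints(np.array([[[314.,188.6]]]),K,np.array(m['D']))[0,0];ray=V[:3,:3].T@np.r_[x,1]
print('lip side',o+ray*((.110-o[2])/ray[2]))
print('lip',delta([.522,.251,.110],.073,-.011),s['position'],s['contact_force'])
r=R.from_quat(s['ee_rot']);tip=s['position']+r.apply([[0,0,.073],[0,0,.086],[-.011,0,.073]])
print((proj(m,tip)-[230,140])*600/140)
cv2.imwrite('pics/s3.png',cv2.resize(p[140:280,230:370,::-1],(600,600),interpolation=cv2.INTER_CUBIC))
p,d,m=cam('top'); print((proj(m,tip)-[200,150])*4)
cv2.imwrite('pics/t3.png',cv2.resize(p[150:300,200:350,::-1],(600,600),interpolation=cv2.INTER_CUBIC))
E
python3 -c "
import cv2,numpy as np
cv2.imwrite('pics/c3.png',cv2.resize(np.hstack([cv2.imread('pics/s3.png'),cv2.imread('pics/t3.png')]),(800,400)))"
```

```text
lip side [0.54011879 0.26291142 0.11      ]
lip [-7.59777849 -1.3961666  32.7959274 ] [0.47289301 0.22999144 0.20320809] [ 0.5340276  -1.4176212  -1.41569848]
[[359.70815073 130.61575574]
 [357.03528759 151.94547624]
 [361.0226705  132.97062492]]
[[265.79090801 306.93721795]
 [263.15789943 304.58934803]
 [268.92005976 326.9166222 ]]
```

View pics/c3.png

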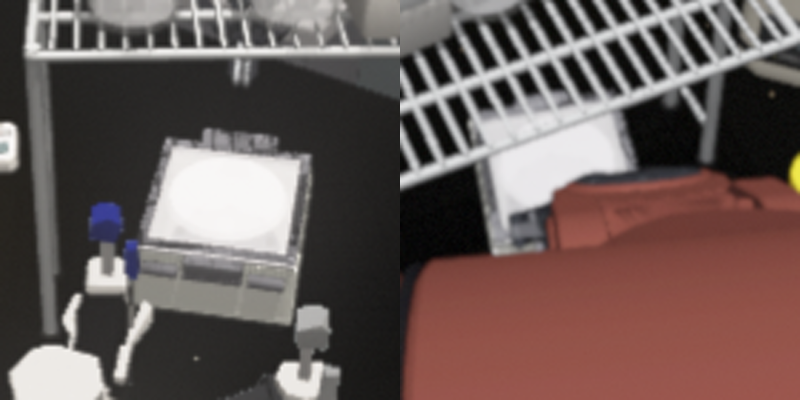

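The side view (left half) shows the fingertips at composite (242,82), matching the 73 mm tip length. In the top view (right half) the arm hides the lip. The two lip estimates differ, so I'll check them against the side depth.

```bash
python3 - <<'E'
from h import *
m=robot.camera_model('side');d=np.load('side.npz')['d']
for v in range(182,202,1):
    us=np.arange(304,327,4);W=world(m,d,us,np.full_like(us,v))
    print(v,' '.join('%d,%d,%d'%tuple(np.round(w*1000)) for w in W))
f=np.array([np.cos(.375),np.sin(.375),0]);l=np.array([-f[1],f[0],0])
t=np.load('side.npz')['p']
for q in ([.522,.251,.110],[.526,.253,.109],[.529,.254,.099]): print(proj(m,np.array(q)+[-.009*f,0*f,.015*f,.035*l,-.035*l]).round(1).tolist())
print(t[178:202,314].sum(1)//3, t[178:202,308].sum(1)//3)
E
```

```text
182 534,229,115 529,238,115 524,247,115 517,256,115 512,265,116 507,274,116
183 535,230,112 532,240,114 523,247,112 520,257,114 515,267,115 510,275,115
184 540,233,113 532,240,111 525,248,110 523,259,113 517,268,113 513,277,114
185 545,236,114 536,243,111 531,252,112 524,260,111 520,269,112 518,280,115
186 545,236,111 538,244,110 538,255,114 527,261,110 524,271,112 519,281,113
187 549,238,111 542,246,109 540,257,113 532,264,111 526,273,111 524,283,113
188 551,239,109 545,248,109 540,257,109 535,266,110 530,275,110 524,283,110
189 554,241,109 547,249,107 543,259,109 536,266,107 532,276,109 529,286,111
190 555,242,106 549,251,106 546,260,108 540,269,108 533,277,107 532,288,110
191 559,244,107 558,255,110 548,262,106 543,270,107 537,279,107 535,290,110
192 568,250,111 564,259,112 560,268,114 546,272,106 542,282,108 535,290,107
193 575,254,114 569,261,113 563,270,113 556,278,112 543,282,105 538,291,106
194 574,253,110 572,264,113 565,271,111 563,282,114 553,287,110 543,294,106
195 580,256,111 574,265,111 571,274,113 565,282,112 557,290,111 544,295,105
196 584,259,112 578,267,111 574,276,
[... 160 characters left out ...]
286,108 568,296,110 561,304,109
199 592,263,109 587,272,109 580,280,108 576,289,109 572,298,110 565,306,110
200 595,265,109 590,274,109 584,282,108 580,291,110 574,299,109 566,306,107
201 598,267,108 590,274,106 589,285,110 584,293,110 579,302,110 574,310,111
[[313.9, 181.9], [313.4, 183.8], [312.6, 187.0], [326.7, 185.4], [300.2, 182.3]]
[[313.8, 183.2], [313.3, 185.1], [312.5, 188.3], [326.6, 186.7], [300.1, 183.6]]
[[313.4, 187.0], [312.9, 188.9], [312.1, 192.2], [326.2, 190.5], [299.7, 187.3]]
[ 44  44  57 115 145 143 133 135 131 127 105 140 210 222 241 244 245 245
 245 245 246 247 247 246] [ 46  52  93 144 155 155 143 139 135 146 136 209 219 233 243 244 244 245
 245 246 246 246 246 246]
```

>>> {"api": "jog_arm", "payload": {"deltas": [[[0, -5, -1.5, 20, 0, 0, 0], [0, 0, 0, 6, 0, 0, 0], [0, 0, 0, 3, 0, 0, 0], [0, 0, 0, 0, 0, 0, 0]]]}}

```text
clock: 3.88
position: [0.4828, 0.2358, 0.1803]
ee_rot: [0.923, 0.176, 0.336, -0.065]
contact_force: [0.6, 0.2, 0.1]
opening: 0.002
gripper_force: 0.0
```

>>> {"api": "jog_arm", "payload": {"deltas": [[[0, -2, 0, 2, 0, 0, 0], [0, -2, 0, 2, 0, 0, 0], [0, -2, 0, 1.5, 0, 0, 0]]]}}

```text
clock: 4.25
position: [0.4814, 0.2353, 0.1716]
ee_rot: [0.923, 0.176, 0.336, -0.065]
contact_force: [0.4, 0.2, -0.3]
opening: -0.0
gripper_force: 0.0
```

```bash
python3 - <<'E'
from h import *
s=robot.read_state();r=R.from_quat(s['ee_rot'])
print('edge',s['position']+r.apply([-.011,0,.073]),s['contact_force'],s['clock'])
p,d,m=cam('side')
cv2.imwrite('pics/s4.png',cv2.resize(p[140:240,260:360,::-1],(600,600),interpolation=cv2.INTER_CUBIC))
E
```

```text
edge [0.51715028 0.24951702 0.10858421] [ 0.41205951  0.17826087 -0.30961748] 4.25
```

View pics/s4.png

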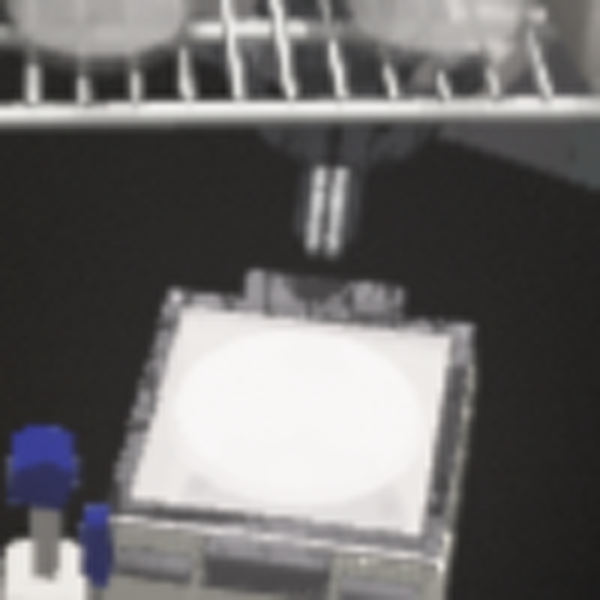

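The tips sit at crop (322,255), laterally central over the lip, which spans y 270–320, with a gap still visible. The lip rows differ from the first image, so I'll compare profiles.

```bash
python3 - <<'E'
from h import *
a=np.load('side.npz')['p'].astype(int).sum(2)//3
p,d,m=cam('side');b=p.astype(int).sum(2)//3; np.savez('side2.npz',p=p,d=d)
for c in(305,322): print(c,a[178:200,c],'\n',b[178:200,c])
for c in(290,325): print(c,a[220:240,c],b[220:240,c])
s=robot.read_state();r=R.from_quat(s['ee_rot'])
print(proj(m,s['position']+r.apply([[0,0,.073],[-.011,0,.073],[.011,0,.073]])))
for v in range(170,194,2):
    us=np.arange(302,327,4);W=world(m,d,us,np.full_like(us,v))
    print(v,' '.join('%d,%d,%d'%tuple(np.round(w*1000)) for w in W))
E
```

```text
305 [ 45  55 101 119 120 113 105 101 104 118 152 211 216 223 240 243 245 246
 246 247 246 246] 
 [ 40  42  42  42  43  43  50  85 120 134 142 144 137 128 141 212 226 241
 246 246 247 246]
322 [ 44  44  45  63 129 125 125 135 146 114 104 145 182 216 216 214 219 235
 244 246 246 247] 
 [ 41  42  41  42  43  42  42  43  52 102 128 144 139 134 108 106 161 216
 225 232 239 245]
290 [230 227 225 218 151  93  90 151 174 144 137 136 128 139 136 117  94 113
 132 136] [230 227 225 219 161  97  99 181 152 146 144 143 132 139 136 117  94 113
 133 137]
325 [229 224 221 218 216 216 221 220 188 141 130 143 186 145 142 137 123 135
 145 130] [232 225 222 218 217 216 221 220 184 142 132 156 193 140 142 146 137 137
 145 130]
[[313.523991   182.82096268]
 [313.82967571 183.25888978]
 [313.21221963 182.3743481 ]]
170 335,110,3 324,118,-1 515,235,144 514,246,147 505,253,144 299,163,2 296,176,5
172 341,113,-1 338,126,2 517,236,139 518,249,144 508,255,141 309,169,2 299,178,-1
174 353,120,1 346,131,1 519,238,134 519,249,139 513,258,138 318,174,1 311,184,1
176 363,126,1 358,138,3 525,241,132 524,252,136 515,259,134 330,180,2 325,191,3
178 373,132,1 361,140,-3 527,243,128 527,254,132 518,261,130 339,185,1 333,196,2
180 381,137,0 379,150,3 368,158,1 527,255,126 517,261,123 349,190,2 342,201,1
182 393,144,2 385,154,1 377,163,0 528,256,121 365,185,1 358,195,1 353,206,2
184 399,148,0 397,161,3 389,170,2 382,181,2 375,190,1 371,202,4 362,211,2
186 530,221,96 524,230,96 518,239,96 513,248,96 384,195,1 379,206,2 373,217,3
188 538,226,96 533,235,97 523,242,94 519,252,95 515,262,97 506,269,94 501,278,95
190 546,231,97 539,239,95 533,248,96 525,255,93 519,264,94 518,275,97 508,282,94
192 549,233,93 545,242,94 537,250,92 534,260,95 525,268,92 523,278,95 513,285,92
```

The lid has sagged onto its catch: the lip is now at z of about 0.095 (about 0.055 rad). I'll correct the aim and press straight down.

>>> {"api": "jog_arm", "payload": {"deltas": [[[0, 3, 0, 2.5, 0, 0, 0], [0, -3, 0, 4, 0, 0, 0], [0, -3, 0, 4, 0, 0, 0], [0, 0, 0, 0, 0, 0, 0]]]}}

```text
clock: 4.85
position: [0.4852, 0.2369, 0.1609]
ee_rot: [0.923, 0.176, 0.335, -0.064]
contact_force: [0.4, 0.3, 0.6]
opening: -0.004
gripper_force: 0.0
```

>>> {"api": "jog_arm", "payload": {"deltas": [[[0, -1.3, 0, 1.5, 0, 0, 0], [0, -1.3, 0, 1.5, 0, 0, 0], [0, 0, 0, 0, 0, 0, 0]]]}}

```text
clock: 5.22
position: [0.4855, 0.2369, 0.1576]
ee_rot: [0.923, 0.176, 0.336, -0.065]
contact_force: [-1.1, -0.2, 0.5]
opening: -0.002
gripper_force: 0.0
```

>>> {"api": "jog_arm", "payload": {"deltas": [[[0, -1.3, 0, 1.5, 0, 0, 0], [0, -1.3, 0, 1.5, 0, 0, 0], [0, 0, 0, 0, 0, 0, 0]]]}}

```text
clock: 5.6
position: [0.4856, 0.237, 0.1538]
ee_rot: [0.923, 0.176, 0.336, -0.065]
contact_force: [0.2, -0.3, 1.9]
opening: -0.002
gripper_force: 1.1
```

>>> {"api": "jog_arm", "payload": {"deltas": [[[0, -1.3, 0, 1.5, 0, 0, 0], [0, 0, 0, 0, 0, 0, 0]]]}}

```text
clock: 5.85
position: [0.4856, 0.237, 0.1519]
ee_rot: [0.923, 0.176, 0.336, -0.065]
contact_force: [-1.5, -1.0, 5.1]
opening: -0.002
gripper_force: 2.5
```

>>> {"api": "jog_arm", "payload": {"deltas": [[[0, -1.3, 0, 1.5, 0, 0, 0], [0, 0, 0, 0, 0, 0, 0]]]}}

```text
clock: 6.1
position: [0.4857, 0.237, 0.1501]
ee_rot: [0.923, 0.176, 0.336, -0.065]
contact_force: [-3.3, -1.5, 7.8]
opening: 0.0
gripper_force: 3.9
```

>>> {"api": "jog_arm", "payload": {"deltas": [[[0, -1.3, 0, 1.5, 0, 0, 0], [0, 0, 0, 0, 0, 0, 0]]]}}

```text
clock: 6.35
position: [0.4857, 0.237, 0.1483]
ee_rot: [0.923, 0.176, 0.337, -0.065]
contact_force: [-5.5, -3.1, 10.4]
opening: 0.0
gripper_force: 5.3
```

>>> {"api": "jog_arm", "payload": {"deltas": [[[0, -1.4, 0, 1.4, 0, 0, 0], [0, 0, 0, 0, 0, 0, 0]]]}}

```text
clock: 6.6
position: [0.4851, 0.2368, 0.1458]
ee_rot: [0.923, 0.176, 0.336, -0.065]
contact_force: [-0.6, 1.5, -0.1]
opening: 0.001
gripper_force: 0.0
```

>>> {"api": "jog_arm", "payload": {"deltas": [[[0, -1.4, 0, 1.4, 0, 0, 0], [0, 0, 0, 0, 0, 0, 0]]]}}

```text
clock: 6.85
position: [0.4852, 0.2369, 0.1438]
ee_rot: [0.923, 0.176, 0.336, -0.065]
contact_force: [-1.5, -0.8, 4.5]
opening: -0.004
gripper_force: 1.9
```

>>> {"api": "jog_arm", "payload": {"deltas": [[[0, -1.4, 0, 1.4, 0, 0, 0], [0, 0, 0, 0, 0, 0, 0]]]}}

```text
clock: 7.1
position: [0.4852, 0.2368, 0.1421]
ee_rot: [0.923, 0.176, 0.336, -0.065]
contact_force: [-2.5, -0.6, 6.2]
opening: -0.004
gripper_force: 3.4
```

The catch gave way: force dropped from 12 N to 0. I'll press a little further to be sure, then back off and look.

>>> {"api": "jog_arm", "payload": {"deltas": [[[0, -1.4, 0, 1.4, 0, 0, 0], [0, -1.4, 0, 1.4, 0, 0, 0], [0, 0, 0, 0, 0, 0, 0]]]}}

```text
clock: 7.48
position: [0.4851, 0.2368, 0.1386]
ee_rot: [0.923, 0.176, 0.337, -0.065]
contact_force: [-5.4, -2.9, 12.2]
opening: -0.003
gripper_force: 6.2
```

>>> {"api": "jog_arm", "payload": {"deltas": [[[0, 6, 0, -8, 0, 0, 0], [0, 6, 0, -10, 0, 0, 0], [0, 0, 0, -20, 0, 0, 0], [0, 0, 0, -20, 0, 0, 0], [0, 0, 0, 0, 0, 0, 0]]]}}

```text
clock: 8.1
position: [0.4583, 0.2262, 0.1908]
ee_rot: [0.923, 0.176, 0.336, -0.065]
contact_force: [0.8, 0.5, -0.4]
opening: -0.003
gripper_force: 0.0
```

```bash
python3 - <<'E'
from h import *
p,d,m=cam('side');b=p.astype(int).sum(2)//3
for c in(305,322): print(c,b[178:206,c])
f=np.array([np.cos(.375),np.sin(.375),0])
for v in range(186,200,1):
    us=np.arange(302,327,4);W=world(m,d,us,np.full_like(us,v))
    print(v,' '.join('%d,%d,%d'%tuple(np.round(w*1000)) for w in W))
s=robot.read_state(); print(s['clock'],s['contact_force'],'btn',delta([.513,.205,.0574]))
E
```

```text
305 [ 42  41  40  42  41  43  42  42  43  57 110 129 136 141 139 140 147 214
 229 243 246 247 247 247 247 247 247 247]
322 [ 41  40  40  41  40  43  41  42  42  42  44  66 124 145 147 136 125 104
 125 212 227 236 242 246 247 247 247 247]
186 409,154,0 406,166,3 394,173,-1 391,185,1 383,195,1 377,206,1 369,215,0
187 414,157,1 408,167,0 404,179,3 393,187,-1 388,198,1 382,208,1 375,218,1
188 523,218,85 520,228,87 407,181,2 402,192,3 391,200,0 386,210,1 381,221,2
189 528,221,85 523,230,86 515,238,84 512,248,86 502,256,84 389,212,0 384,223,1
190 534,224,87 526,232,85 521,241,85 518,252,88 511,260,87 504,268,86 390,226,2
191 539,227,87 532,235,87 524,243,85 521,253,87 518,264,89 509,271,87 501,279,85
192 540,228,85 537,238,87 530,246,87 525,256,87 519,264,87 512,273,86 504,281,85
193 543,229,84 539,240,86 533,248,86 528,258,87 521,266,86 517,275,87 508,283,85
194 547,232,84 542,241,86 538,251,87 531,259,86 523,267,84 518,276,84 1338,675,742
195 551,234,85 548,245,87 538,251,83 535,261,86 531,271,87 521,278,84 518,288,86
196 553,236,83 549,245,85 542,253,84 536,262,84 531,271,84 525,280,84 519,289,84
197 560,240,86 560,252,91 556,261,92 539,264,83 535,273,84 528,282,83 524,291,85
198 569,245,91 568,256,94 562,264,94 555,272,93 539,276,84 535,285,85 528,293,84
199 576,249,93 571,258,94 565,266,94 560,275,94 551,282,91 538,287,85 532,295,85
8.15 [-0.16784529  0.30890462 -0.16894666] btn [-52.85869158  39.88799165  56.21964245]
```

The lip is at z 0.086: the lid is shut and staying down by itself. Next, the button.

>>> {"api": "jog_arm", "payload": {"deltas": [[[0, -25, 20, 0, 0, 0, 0], [0, -28, 20, 0, 0, 0, 0], [0, 0, 0, 20, 0, 0, 0], [0, 0, 0, 20, 0, 0, 0], [0, 0, 0, 0, 0, 0, 0]]]}}

```text
clock: 8.78
position: [0.4594, 0.1836, 0.1236]
ee_rot: [0.924, 0.176, 0.335, -0.065]
contact_force: [-0.5, 0.1, -0.3]
opening: -0.002
gripper_force: 0.0
```

```bash
python3 - <<'E'
from h import *
s=robot.read_state(); print(s['clock'],s['contact_force'],'btn',delta([.513,.205,.0574]),R.from_quat(s['ee_rot']).apply([0,0,1]))
E
```

```text
8.775 [-0.45810886  0.09715855 -0.25909555] btn [ 1.85940493 -0.10515467 14.82611789] [ 0.59544746  0.23674755 -0.76771929]
```

>>> {"api": "jog_arm", "payload": {"deltas": [[[0, 1.5, 0, 8, 0, 0, 0], [0, 0, 0, 5, 0, 0, 0], [0, 0, 0, 0, 0, 0, 0]]]}}

```text
clock: 9.15
position: [0.4683, 0.1872, 0.1163]
ee_rot: [0.923, 0.176, 0.336, -0.065]
contact_force: [-0.0, -0.5, -0.0]
opening: 0.002
gripper_force: 0.0
```

>>> {"api": "jog_arm", "payload": {"deltas": [[[0, 0, 0, 2, 0, 0, 0], [0, 0, 0, 0, 0, 0, 0]]]}}

```text
clock: 9.4
position: [0.4694, 0.1876, 0.1149]
ee_rot: [0.923, 0.176, 0.336, -0.065]
contact_force: [-0.4, 0.7, 0.5]
opening: 0.001
gripper_force: 0.0
```

>>> {"api": "jog_arm", "payload": {"deltas": [[[0, 0, 0, 2, 0, 0, 0], [0, 0, 0, 0, 0, 0, 0]]]}}

```text
clock: 9.65
position: [0.4703, 0.188, 0.1131]
ee_rot: [0.923, 0.176, 0.336, -0.065]
contact_force: [-2.1, -0.7, 0.6]
opening: -0.006
gripper_force: 1.0
```

>>> {"api": "jog_arm", "payload": {"deltas": [[[0, 0, 0, 2, 0, 0, 0], [0, 0, 0, 0, 0, 0, 0]]]}}

```text
clock: 9.9
position: [0.4715, 0.1885, 0.1115]
ee_rot: [0.923, 0.176, 0.336, -0.065]
contact_force: [-3.2, -0.8, 2.5]
opening: 0.002
gripper_force: 1.6
```

>>> {"api": "jog_arm", "payload": {"deltas": [[[0, 0, 0, 2, 0, 0, 0], [0, 0, 0, 0, 0, 0, 0]]]}}

```text
clock: 10.15
position: [0.4726, 0.189, 0.1099]
ee_rot: [0.923, 0.176, 0.336, -0.065]
contact_force: [-4.8, -1.3, 2.4]
opening: 0.002
gripper_force: 2.3
```

>>> {"api": "jog_arm", "payload": {"deltas": [[[0, 0, 0, 2, 0, 0, 0], [0, 0, 0, 0, 0, 0, 0]]]}}

```text
clock: 10.4
position: [0.4729, 0.1891, 0.1079]
ee_rot: [0.924, 0.176, 0.335, -0.064]
contact_force: [-9.6, -5.0, 5.9]
opening: 0.004
gripper_force: 5.2
```

>>> {"api": "jog_arm", "payload": {"deltas": [[[0, 0, 0, 2, 0, 0, 0], [0, 0, 0, 0, 0, 0, 0]]]}}

```text
clock: 10.65
position: [0.473, 0.1892, 0.1058]
ee_rot: [0.924, 0.175, 0.334, -0.064]
contact_force: [-15.0, -6.8, 8.4]
opening: 0.002
gripper_force: 8.7
```

The force rose at about 1 N/mm to about 5 N and then stiffened, so the button is bottomed. I'll release along the normal.

>>> {"api": "jog_arm", "payload": {"deltas": [[[0, 0, 0, -6, 0, 0, 0], [0, 0, 0, -15, 0, 0, 0], [0, 0, 0, -30, 0, 0, 0], [0, 0, 0, -40, 0, 0, 0], [0, 0, 0, -40, 0, 0, 0]]]}}

```text
clock: 11.28
position: [0.3969, 0.1588, 0.2088]
ee_rot: [0.923, 0.176, 0.336, -0.065]
contact_force: [-0.3, -0.4, -0.2]
opening: -0.002
gripper_force: 0.0
```

>>> {"api": "jog_arm", "payload": {"deltas": [[[0, 0, 0, -40, 0, 0, 0], [0, 0, 20, -20, 0, 0, 0], [0, 0, 40, 0, 0, 0, 0], [0, 0, 40, 0, 0, 0, 0], [0, 0, 0, 0, 0, 0, 0]]]}}

```text
clock: 11.9
position: [0.3999, 0.0487, 0.2546]
ee_rot: [0.923, 0.173, 0.337, -0.063]
contact_force: [0.4, 0.2, -0.6]
opening: -0.003
gripper_force: 0.0
```

```bash
python3 - <<'E'
from h import *
p,d,m=cam('side');b=p.astype(int).sum(2)//3
print(b[178:206,305],b[178:206,322]); s=robot.read_state(); print(s['clock'],s['position'],s['contact_force'])
p,d,m=cam('top')
cv2.imwrite('pics/t5.png',cv2.resize(p[130:300,120:400,::-1],(800,486),interpolation=cv2.INTER_CUBIC))
E
```

```text
[ 43  43  44  43  43  43  44  43  45  57 110 129 137 142 140 141 148 216
 230 245 247 247 247 247 247 247 247 247] [ 42  43  42  43  43  42  43  44  44  44  45  66 124 146 148 137 125 105
 127 213 228 237 242 246 247 247 247 247]
11.95 [0.39883492 0.05021301 0.25387856] [-0.43152498 -0.87391094  0.66225077]
```

View pics/t5.png

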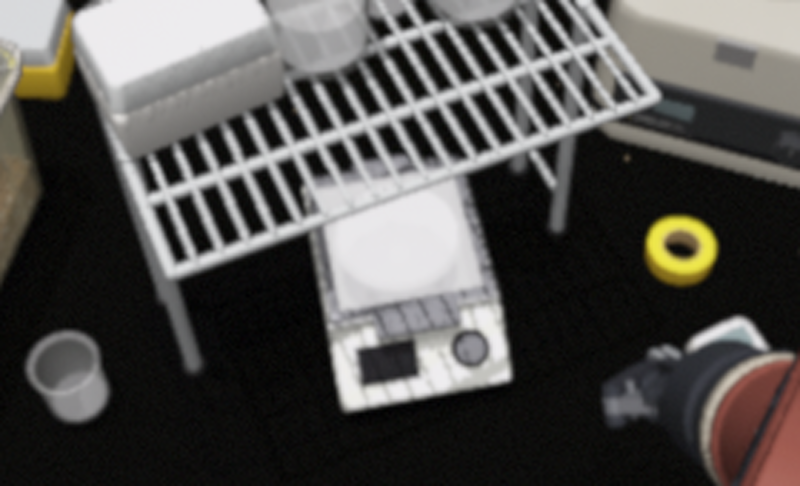

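The lid is shut with its lip at (415,317), and the button at (470,348) is out. The beaker, tape and timer stand where they were, and the arm is clear of everything.

```bash
python3 -c "
from cell import robot; print(robot.job_done())"
```

```text
the job is handed in; nothing more can be done
None
```

The lid is snapped shut and staying down, the start button was pressed fully in and released, the beaker, timer and tape look undisturbed, and the job was handed in at about 12 s; no verdict was returned.

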